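Reset the peak pointer of a pressure test gauge

TASK

On the blue test console, set the gauge's red peak pointer all the way back to its zero stop with the black reset knob in the middle of the glass: push the knob in and turn it anticlockwise, taking fresh grips as needed, then let go of it. Leave the yellow relief valve as it is set, and do not disturb the spray bottle, the brass coupling or the screwdriver.

Things in the scene. Friction and masses are not known exactly. Their poses are not given: they have to be found in the camera images.
- reset_knob (a point): Middle of the round black fluted reset knob (33 mm diameter, 28 mm long) as it stands when not pushed; fixed to the gauge, it does not follow a push. z: out along the knob's axis, leaning 25 degrees from vertical to the console's low front; x: up the slope; y: left, seen from the front. Knob ends lie 14 mm out and 14 mm in from this point, the glass 30 mm in. It pushes in 7 mm on a spring, 4 to 10 N.
- gauge_glass (a point): Centre of the gauge's glass (124 mm across, steel rim 140 mm, flush with it), 30 mm in from reset_knob. The knob springs out when let go; out, it turns freely and moves nothing. Pushed in 4 mm or more, one of its six dogs takes the red pointer along, after up to 45 degrees of lost motion. Sometimes a dog lands on the pointer's tab: the push stops at 3 mm until the knob is turned a little.
- console_foot (a point): Middle of the underside of the blue console, 400 mm wide, 320 mm deep, 50 mm high at its front and 170 mm at its back; x to the back, y left. Its panel slopes 25 degrees. Its reset knob has no stop of its own and stays at the angle where it is left; turning it takes 0.02 N m, with the pointer 0.04 N m, and it goes stiff at the pointer's zero stop.
- peak_pointer (a joint): Angle (rad) of the red peak pointer under the glass: 0 on its zero stop at the first mark, lower left of the dial, over the fixed black pointer; grows clockwise seen from the front, to 4.5 at full scale. To bring it back turn the knob anticlockwise (positive about z of reset_knob). It starts at 1.8 to 3.2: expect two or three grips. Friction holds it where it is left.
- valve_tip (a point): One end of the yellow 60 mm bar handle of the relief valve, 38 mm off the panel; the handle turns about its middle, 28 mm from this point, on an axis parallel to the knob's, 190 mm to the right of the knob and 15 mm farther down the slope. Leave it as set.
- can_mid (a point): Centre of a white spray bottle with a yellow label and a red cap, 66 mm diameter, 190 mm high, standing on the bench left of the console.
- coupling_mid (a point): Centre of a small brass coupling, 38 mm across, 48 mm high, standing on the bench left of the console, near its front.
- screwdriver: Screwdriver, 200 mm long with a red handle 26 mm thick, lying on the bench right of the console; origin at its middle on the bench, x towards the tip.

How it is judged:
By the outcome, as a careful person would: the job done as asked, in the order asked, and still so for the second after the job is handed in, with the robot touching nothing.
It also fails if it takes over 61 s, if anything falls off the work surface, if the arm or the gripper's body presses on something with over 40 N, if the wrist force passes 120 N, or if a joint passes its speed limit or range.

ROBOT

A 6-joint arm with a two-finger parallel gripper is mounted at the origin on the work surface. World frame = base frame: x ahead of the robot, y to its left, z up, the work surface at z = 0. Lengths are in mm, angles in rad, forces in N, time in s.
With the tool pointing down it reaches from about 275 to 1000 mm from the base axis. Payload 8.4 kg.
Tool frame: the origin (TCP) lies midway between the tips of the shut fingers; the grasp point (between the pads) lies 19 mm behind it; z points along the fingers, y is the line along which they close (so a half turn about z gives the same grasp; the last joint's range is limited). The gripper opens to 85 mm and grips with 20 to 120 N. Pads are 22 mm wide; open, the fingers measure 114 mm over their backs; the gripper's body (76 mm by 85 mm) begins 54 mm behind the grasp point. The pads swing forward as they close: fully open they stand 13 mm farther back than shut.
Start: joints at [-1.135, 0.353, 1.633, -0, 1.155, -0.002], TCP at [264.966, -566.057, 231.281] pointing down, gripper open.
Joint ranges: [-2.63, 2.63], [-0.92, 2.1], [0.06, 2.66], [-1.3, 4.44], [0, 2.69], [-3.02, 3.02]. Speed limits (rad/s): [2.22, 2.22, 2.79, 3.14, 3.14, 3.14].

INTERFACE

Orientations are given as [roll, pitch, yaw] about the fixed x, y, z axes, in that order (R = Rz(yaw) Ry(pitch) Rx(roll)).
In Python, from rig import telemetry, optics, r gives the robot as it stands.
- The arm moves only by the tool play_rows, never from a script. Its arguments are lists of equal length, an entry for each row: "dp": the shift along the tool's x, y, z in units of 40 mm (1.0 is 40 mm), a list of three; "rot": the turn, a rotation vector about the tool's x, y, z in units of 6 degrees (1.0 is 6 degrees), a list of three. In form: {"dp": [[tx, ty, tz], ...], "rot": [[ax, ay, az], ...]}. A call has 1 to 5 rows; each row is the pose to reach, as a shift and turn from the pose commanded when the call began, along the tool's axes at that moment; what a row does not reach only later rows make up. A row lasts 1/12 s, in which the tool goes at most 41.7 mm and 7.16 degrees, less where a joint would pass 70% of its speed; a pose out of reach is approached as far as the arm can. A call with a gripper value outside its range is refused whole. "fingers" is the opening, from 0 (shut) to 1 (fully open), set as the call begins (left out, the last holds). The fingers move at their own pace and stop on an object; "grip_force" is the grip in N (left out, the last holds). Time passes only in rows, so rows that repeat a pose let the fingers close. It gives the time, the measured TCP pose, the force, the opening and the grip force at its end, in the units of the state.
- telemetry.sense(): the state, without advancing time (a new reading comes with each control period).
- optics.grab_frame(name): name is "side" or "top" or "wrist"; returns a dict with "color" (420x560x3 uint8, red, green, blue), "mtx" (3x3 intrinsics, pixels), "R" (3x3) and "t" (3): a world point X has camera coordinates R X + t; the wrist camera has in their place "mount" (4x4, takes a point from camera to tool coordinates, whose origin is the TCP and whose axes are the flange's). Camera axes: x right, y down, z forward; pixel columns grow to the right and rows downward; lengths in mm; the calibration is good to about 2 mm. A picture is of the moment at which its call begins: read the wrist's pose just before it. There is no depth.
- r.sign_off(): hands the job in; it is judged then, once.
The state is a dict: "clock": time; "qpos": joint angles; "qvel": joint speeds; "joint_efforts": joint torques, N m; "eef_pos": TCP position; "tcp_rot": TCP orientation; "contact_force": force on the tool from outside, world axes, zero at the start; "wrist_torque": the same for the moment, N m; "opening": opening from 0.0 (shut) to 1.0 (fully open); "grasp_force": force on a finger pad.
Only numpy, scipy, OpenCV 4.12 (cv2) and the standard library are available. Lean on these libraries where they do the work, as an engineer would, in place of code of your own. Each camera call takes 0.05 s, during which the arm holds its last target. There are 200 camera calls.

## Working session

There is one attempt and no reset: what is moved stays moved. The work goes in short steps, Python scripts to look and compute and a tool call to move; the robot and the scene stay as the last step left them, time stands still between calls to the robot, and variables do not carry over. Pictures are saved under pics/ and viewed, at most 10 in all, crops included, and the job is handed in when it is done.

Besides the shell and the picture viewer there is one more tool, called in YAML: its name, and indented under it one key for each argument. play_rows: Moves the arm, as the interface text tells. Its arguments: {"type":"object","properties":{"dp":{"type":"array"},"rot":{"type":"array"},"fingers":{"type":"number"},"grip_force":{"type":"number"}},"required":["dp","rot"]}

```bash
mkdir -p pics; ls
python3 - <<'E'
from rig import telemetry, optics, r
import cv2,numpy as np
print(telemetry.sense())
for n in("side","top"):
    f=optics.grab_frame(n); cv2.imwrite(f"pics/{n}0.png",f["color"][:,:,::-1]); print(n,f["mtx"].tolist(),np.round(f["R"],4).tolist(),f["t"])
    np.savez(f"{n}.npz",**f)
E
```

```text
pics
{'clock': 0.0, 'qpos': array([-1.13539120e+00,  3.53628966e-01,  1.63411103e+00, -1.85877114e-05,
        1.15521419e+00, -2.34417052e-03]), 'qvel': array([ 2.88712582e-04, -1.19016044e-05, -2.24834958e-03, -2.27351362e-04,
       -2.82768680e-04, -1.07684150e-03]), 'joint_efforts': array([ 1.29313339e-03, -6.05251694e+01, -3.42064869e+01,  5.23353879e-05,
        9.59328900e-03,  5.79779766e-06]), 'eef_pos': array([ 264.76853663, -565.63261119,  230.58355184]), 'tcp_rot': array([-3.14023108e+00,  1.38036094e-05,  4.37756825e-01]), 'contact_force': array([0.30203638, 0.06823209, 0.01206068]), 'wrist_torque': array([ 0.02006629, -0.01535217, -0.0106024 ]), 'grasp_force': 0.0, 'opening': 0.9984451153341896}
side [[451.2522018813195, 0.0, 280.2452267908716], [0.0, 451.2522018813195, 212.97241157331126], [0.0, 0.0, 1.0]] [[-0.9978, -0.0652, -0.013], [-0.0397, 0.7415, -0.6698], [0.0533, -0.6678, -0.7425]] [ 611.07433343  130.89684705 1089.37848169]
top [[481.6589118008112, 0.0, 284.1938637898819], [0.0, 481.6589118008112, 211.28739602308775], [0.0, 0.0, 1.0]] [[0.0162, -0.9997, 0.0161], [-0.9846, -0.0188, -0.1739], [0.1742, -0.013, -0.9846]] [ -32.00831661  610.33620693 1278.1764203 ]
```

View pics/side0.png

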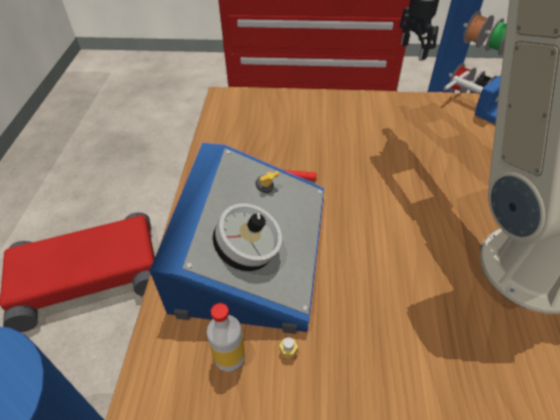

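View pics/top0.png

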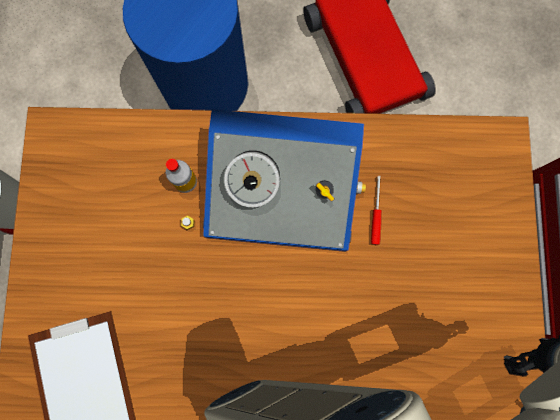

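Side view: gauge with the black knob at about (257,222), valve at (267,180), bottle at (226,345), coupling at (289,348). Top view: knob at about (250,183), valve (324,190), panel screws at (217,137), (352,150), (211,233), (340,245). The console's front faces the robot.

```bash
cat > h.py <<'E'
import numpy as np,cv2
from scipy.spatial.transform import Rotation as Ro
def tri(a,b):
    A=np.load("side.npz");B=np.load("top.npz")
    P=[f["mtx"]@np.c_[f["R"],f["t"]] for f in(A,B)]
    X=cv2.triangulatePoints(P[0],P[1],np.array(a,float).T,np.array(b,float).T); X=(X[:3]/X[3]).T
    return X
E
python3 - <<'E'
from h import *
A=cv2.imread("pics/side0.png")[195:275,205:295];B=cv2.imread("pics/top0.png")[140:220,210:290]
c=lambda i:cv2.resize(i,(390,400) if 0 else None,fx=400/i.shape[1],fy=400/i.shape[1],interpolation=cv2.INTER_CUBIC)
a,b=c(A),c(B);h=max(a.shape[0],b.shape[0]);a=cv2.copyMakeBorder(a,0,h-a.shape[0],0,0,0);b=cv2.copyMakeBorder(b,0,h-b.shape[0],0,0,0)
cv2.imwrite("pics/crop1.png",np.hstack([a,b]))
X=tri([(229,154),(322,190),(306,308),(189,265),(257,221)],[(352,150),(340,245),(211,233),(217,137),(250,183)])
print(X.round(1))
E
```

```text
[[ 755.3 -193.8  159.8]
 [ 516.2 -173.6   64. ]
 [ 545.7  177.4   59. ]
 [ 782.5  157.4  168.1]
 [ 653.3   66.3  205.5]]
```

View pics/crop1.png

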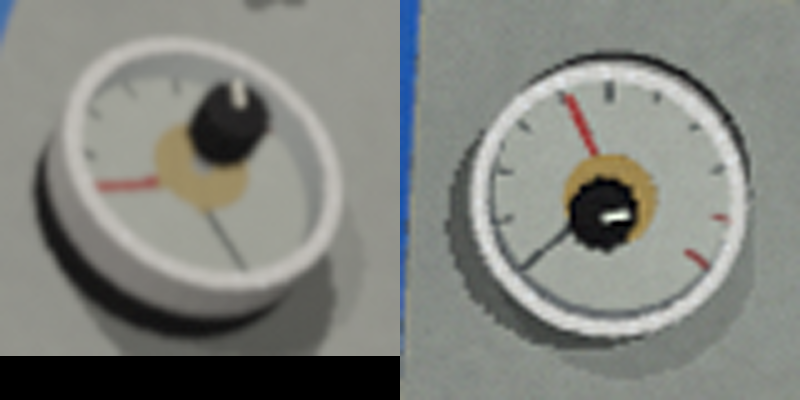

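Side crop: red pointer is left and the knob cap is near crop (238,103). Top crop: red tip (570,97), black zero pointer tip (525,268), cap centre (602,215). The pointer is about 1.9 rad above zero, so one grip with a long wrist turn could be enough.

```bash
cat >> h.py <<'E'
import json,os
yaw=-0.080
Rk=(Ro.from_euler("z",yaw)*Ro.from_euler("y",-np.radians(25))).as_matrix()  # x upslope,y left,z out
if os.path.exists("knob.json"): K=np.array(json.load(open("knob.json")))
def goto(u,v,w,ang=0):
    """TCP at knob-frame (u,v,w) mm; ang = anticlockwise turn (deg) from tool x = upslope"""
    from rig import telemetry
    s=telemetry.sense()
    Rt=Rk@Ro.from_euler("z",ang,degrees=True).as_matrix()@np.diag([1,-1,-1.])
    Rc=Ro.from_euler("xyz",s["tcp_rot"]).as_matrix()
    print("dp",(Rc.T@(K+Rk@[u,v,w]-s["eef_pos"])/40).round(3),"rot",(Ro.from_matrix(Rc.T@Rt).as_rotvec(degrees=True)/6).round(3),
     "knobframe",(Rk.T@(s["eef_pos"]-K)).round(1),"q",s["qpos"].round(2),"t",s["clock"])
E
python3 - <<'E'
from h import *
X=tri([(258.6,218.2)],[(250.4,183)])[0]; print("cap",X)
n=Rk[:,2]; K=X-14*n; json.dump(K.tolist(),open("knob.json","w")); print(K)
# check with glass centre: side crop rim centre, top crop rim centre
G=tri([(205+203/4.444,195+165/4.444)],[(210+210/5,140+196/5)])[0]; print("glass",G,"in knob frame",Rk.T@(G-K))
from rig import optics
f=optics.grab_frame("wrist");print(f["mount"].round(2),f["mtx"][0])
import h; h.K=K; goto(0,0,110)
E
```

```text
cap [650.62776122  64.93913078 213.16318988]
[656.52549368  64.46630305 200.47488086]
glass [670.84639389  64.00325691 166.50608328] in knob frame [ -1.38466474   0.68288517 -36.83474141]
[[  -0.     -0.96   -0.28   71.95]
 [   1.     -0.     -0.     -0.66]
 [   0.     -0.28    0.96 -142.69]
 [   0.      0.      0.      1.  ]] [372.81182428   0.         282.48920176]
dp [ 14.539 -10.695  -1.725] rot [-1.088  4.075  4.863] knobframe [-295.4 -659.5  171.2] q [-1.14  0.35  1.63 -0.    1.16 -0.  ] t 0.15
```

play_rows:
  dp:
    - [0.7,-0.5,-0.6]
    - [1.4,-1,-1.2]
    - [2.1,-1.5,-1.7]
    - [2.9,-2.1,-1.7]
    - [3.7,-2.7,-1.7]
  rot:
    - [0,0.2,0.2]
    - [-0.1,0.4,0.5]
    - [-0.2,0.6,0.8]
    - [-0.3,0.9,1.1]
    - [-0.3,1.2,1.4]
  fingers: 1
  grip_force: 40

```text
clock: 0.57
eef_pos: [354.1, -404.4, 300.6]
tcp_rot: [3.117, -0.13, 0.291]
contact_force: [0.2, -0.5, 0.5]
opening: 0.996
grasp_force: 0.0
```

```bash
python3 -c "
from h import *
goto(0,0,110)"
```

```text
dp [ 9.437 -9.513  1.012] rot [-0.762  2.849  3.446] knobframe [-196.9 -491.6  202.3] q [-0.93  0.12  1.79  0.12  1.17  0.31] t 0.5667
```

play_rows:
  dp:
    - [0.65,-0.65,0.05]
    - [1.3,-1.3,0.1]
    - [1.95,-1.95,0.2]
    - [2.6,-2.6,0.25]
    - [3.3,-3.3,0.3]
  rot:
    - [-0.1,0.2,0.25]
    - [-0.15,0.4,0.5]
    - [-0.2,0.6,0.75]
    - [-0.25,0.8,1.0]
    - [-0.3,1.0,1.2]

```text
clock: 0.98
eef_pos: [442.6, -239.6, 301.1]
tcp_rot: [3.111, -0.237, 0.166]
contact_force: [0.8, -1.1, 0.5]
opening: 0.998
grasp_force: 0.0
```

```bash
python3 -c "
from h import *
goto(0,0,110)"
```

```text
dp [ 5.245 -6.936  1.077] rot [-0.485  1.863  2.246] knobframe [-128.7 -320.2  171.1] q [-0.59 -0.01  1.94  0.16  1.02  0.74] t 0.9833
```

play_rows:
  dp:
    - [0.5,-0.7,0.1]
    - [1.05,-1.4,0.2]
    - [1.6,-2.1,0.3]
    - [2.1,-2.8,0.4]
    - [2.7,-3.6,0.5]
  rot:
    - [-0.05,0.2,0.25]
    - [-0.1,0.4,0.5]
    - [-0.15,0.6,0.7]
    - [-0.2,0.8,0.9]
    - [-0.25,1.0,1.2]

```text
clock: 1.4
eef_pos: [527.8, -80.0, 302.7]
tcp_rot: [3.121, -0.345, 0.038]
contact_force: [1.6, -1.0, -0.5]
opening: 1.0
grasp_force: 0.0
```

```bash
python3 -c "
from h import *
goto(0,0,110)"
```

```text
dp [ 2.049 -3.638  0.729] rot [-0.236  0.862  1.052] knobframe [ -62.7 -154.3  142. ] q [-0.19 -0.03  1.98  0.07  0.85  1.31] t 1.4
```

play_rows:
  dp:
    - [0.5,-0.8,0.15]
    - [1.0,-1.6,0.3]
    - [1.5,-2.5,0.5]
    - [2.0,-3.3,0.65]
    - [2.05,-3.64,0.73]
  rot:
    - [-0.05,0.2,0.25]
    - [-0.1,0.4,0.5]
    - [-0.15,0.6,0.75]
    - [-0.2,0.8,1.0]
    - [-0.24,0.86,1.05]

```text
clock: 1.82
eef_pos: [612.3, 71.0, 300.6]
tcp_rot: [-3.14, -0.438, -0.079]
contact_force: [-1.5, -0.3, 0.0]
opening: 0.998
grasp_force: 0.0
```

Run:
```python
from h import *
goto(0,0,110)
from rig import telemetry,optics
s=telemetry.sense();f=optics.grab_frame("wrist");cv2.imwrite("pics/w1.png",f["color"][:,:,::-1])
Rc=Ro.from_euler("xyz",s["tcp_rot"]).as_matrix();M=f["mount"]
def px(w,u=0,v=0):
    t=Rc.T@(K+Rk@[u,v,w]-s["eef_pos"]);c=M[:3,:3].T@(t-M[:3,3]);p=f["mtx"]@c;return (p[:2]/p[2]).round(1)
for w in(14,-30):print(w,px(w),px(w,16.5),px(w,0,16.5))
```

```text
dp [-0.048  0.075 -0.011] rot [-0.018 -0.02   0.013] knobframe [  1.9   3.  109.6] q [ 0.17  0.08  1.9  -0.15  0.74  1.91] t 1.8167
14 [287.8 222.1] [287.9 198.1] [263.2 222.1]
-30 [287.2 205.6] [287.2 184.8] [266.1 205.5]
```

View pics/w1.png

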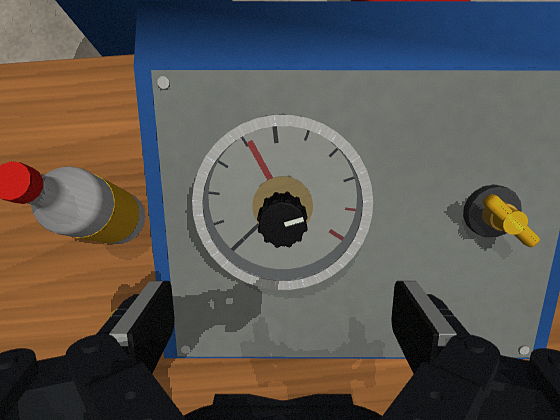

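Wrist view: knob cap at about (282,223), rim centre near (282,202), panel edges level in the image, pointer at (258,160). The cap is about 5 px left of my prediction, so I'll measure it properly.

Run:
```python
from h import *
I=cv2.imread("pics/w1.png");g=cv2.cvtColor(I,6)
def big(m,box):
    z=np.zeros_like(m);x0,y0,x1,y1=box;z[y0:y1,x0:x1]=m[y0:y1,x0:x1]
    c=max(cv2.findContours(z,0,1)[0],key=cv2.contourArea);return c
k=big((g<55).astype(np.uint8)*255,(245,180,320,255));print("knob",cv2.boundingRect(k),cv2.minEnclosingCircle(k))
hsv=cv2.cvtColor(I,40)
for t in(165,180,190):
    m=big(((g>t)).astype(np.uint8)*255,(180,100,385,300));print(t,cv2.boundingRect(m),cv2.fitEllipse(m))
```

```text
knob (245, 192, 63, 56) ((274.1803894042969, 220.9648895263672), 33.788997650146484)
165 (328, 130, 38, 48) ((347.55877685546875, 153.2161102294922), (12.975348472595215, 51.09345245361328), 142.12655639648438)
180 (285, 217, 19, 9) ((293.7240905761719, 221.27322387695312), (3.533552885055542, 23.363645553588867), 73.89360809326172)
190 (285, 217, 19, 9) ((293.90032958984375, 221.26963806152344), (3.436164140701294, 23.675098419189453), 73.7186050415039)
```

Run:
```python
from h import *
K2=K+Rk@[-0.5,3.2,0]; json.dump(K2.tolist(),open("knob.json","w"))
import h;h.K=K2;goto(0,0,-15)
```

```text
dp [-0.015  0.008  3.099] rot [-0.015  0.004  0.024] knobframe [7.000e-01 1.000e-01 1.089e+02] q [ 0.17  0.08  1.9  -0.15  0.74  1.91] t 1.8667
```

play_rows:
  dp:
    - [0,0,0.7]
    - [0,0,1.4]
    - [0,0,2.1]
    - [-0.01,0,2.7]
    - [-0.01,0,3.1]
  rot:
    - [0,0,0]
    - [0,0,0]
    - [0,0,0]
    - [0,0,0]
    - [0,0,0]

```text
clock: 2.28
eef_pos: [661.0, 62.0, 184.6]
tcp_rot: [3.14, -0.432, -0.078]
contact_force: [-0.3, -0.3, 0.7]
opening: 1.0
grasp_force: 0.0
```

play_rows:
  dp:
    - [0,0,0]
    - [0,0,0]
    - [0,0,0]
    - [0,0,0]
    - [0,0,0]
  rot:
    - [0,0,0]
    - [0,0,0]
    - [0,0,0]
    - [0,0,0]
    - [0,0,0]
  fingers: 0
  grip_force: 40

```text
clock: 2.7
eef_pos: [663.0, 66.3, 189.9]
tcp_rot: [-3.136, -0.44, -0.081]
contact_force: [-4.1, 20.8, 2.0]
opening: 0.356
grasp_force: 39.0
```

Run:
```python
from h import *
from rig import telemetry,optics
goto(0,0,-15)
s=telemetry.sense();print(s["contact_force"]@Rk,s["wrist_torque"]@Rk,s["opening"],s["grasp_force"])
f=optics.grab_frame("wrist");cv2.imwrite("pics/w2.png",f["color"][:,:,::-1])
```

```text
dp [-0.044 -0.021  0.069] rot [-0.052 -0.033 -0.012] knobframe [  1.7  -0.9 -12.2] q [ 0.14  0.28  1.92 -0.18  0.51  1.93] t 2.7
[-4.3866065  20.44179278  4.28119297] [ 2.85934183  0.93569062 -0.05074952] 0.3562872037801291 38.99767577648163
```

View pics/w2.png

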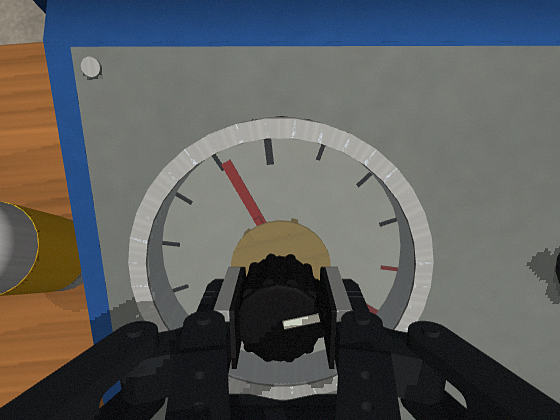

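The pads are on the knob, with the red pointer untouched and its tip at about (228,162). The arm is loaded sideways by 20 N, so I'll relax that and push in.

play_rows:
  dp:
    - [-0.01,-0.06,0]
    - [-0.01,-0.06,0.07]
    - [-0.01,-0.06,0.14]
    - [-0.01,-0.06,0.2]
    - [-0.01,-0.06,0.2]
  rot:
    - [0,0,0]
    - [0,0,0]
    - [0,0,0]
    - [0,0,0]
    - [0,0,0]

```text
clock: 3.17
eef_pos: [665.8, 66.8, 184.1]
tcp_rot: [-3.14, -0.44, -0.079]
contact_force: [-13.1, 11.5, 20.2]
opening: 0.358
grasp_force: 41.5
```

```bash
cat >> h.py <<'E'
def st():
    from rig import telemetry
    s=telemetry.sense()
    Rc=Ro.from_euler("xyz",s["tcp_rot"]).as_matrix()
    ang=Ro.from_matrix(Rk.T@Rc@np.diag([1,-1,-1.])).as_euler("xyz",degrees=True)
    print("F",(s["contact_force"]@Rk).round(1),"T",(s["wrist_torque"]@Rk).round(2),"ang",ang.round(1),"uvw",(Rk.T@(s["eef_pos"]-K)).round(1),"q6",s["qpos"][5].round(2),s["opening"].round(3),s["grasp_force"].round(1))
E
python3 -c "
from h import *
st()"
```

```text
Traceback (most recent call last):
  File "h.py", line 25, in st
    print("F",(s["contact_force"]@Rk).round(1),"T",(s["wrist_torque"]@Rk).round(2),"ang",ang.round(1),"uvw",(Rk.T@(s["eef_pos"]-K)).round(1),"q6",s["qpos"][5].round(2),s["opening"].round(3),s["grasp_force"].round(1))
                                                                                                                                                                        ^^^^^^^^^^^^^^^^^^
AttributeError: 'float' object has no attribute 'round'
```

```bash
sed -i 's/s\["opening"\].round(3),s\["grasp_force"\].round(1)/s["opening"],s["grasp_force"]/' h.py
python3 -c "
from h import *
st()"
```

```text
F [-4.1 10.4 24.2] T [1.59 0.99 0.03] ang [ 0.1 -0.2  0. ] uvw [  1.8  -0.1 -18.7] q6 1.94 0.35819191005255346 41.53210759162903
```

Bottomed (about 6.5 mm, 24 N). I'll ease off slightly and start turning anticlockwise.

play_rows:
  dp:
    - [-0.02,-0.03,-0.03]
    - [-0.02,-0.03,-0.03]
    - [-0.02,-0.03,-0.03]
    - [-0.02,-0.03,-0.03]
    - [-0.02,-0.03,-0.03]
  rot:
    - [0,0,-0.6]
    - [0,0,-1.4]
    - [0,0,-2.3]
    - [0,0,-3.2]
    - [0,0,-4.1]

```text
clock: 3.58
eef_pos: [665.5, 67.6, 184.2]
tcp_rot: [2.947, -0.398, 0.395]
contact_force: [-2.8, 8.2, 8.5]
opening: 0.359
grasp_force: 39.7
```

```bash
python3 -c "
from h import *
st()"
```

```text
F [0.4 7.9 9.1] T [ 1.27  0.09 -0.04] ang [ 0.  -0.3 24.9] uvw [  1.5   0.6 -18.4] q6 1.51 0.35868430440726823 39.74862992763519
```

play_rows:
  dp:
    - [0,0,0.02]
    - [0,0,0.02]
    - [0,0,0.02]
    - [0,0,0.02]
    - [0,0,0.02]
  rot:
    - [0,0,-1]
    - [0,0,-2]
    - [0,0,-3]
    - [0,0,-4]
    - [0,0,-5]

```text
clock: 4.0
eef_pos: [665.3, 68.2, 183.9]
tcp_rot: [2.775, -0.25, 0.926]
contact_force: [-11.6, 12.1, 17.3]
opening: 0.358
grasp_force: 40.9
```

```bash
python3 -c "
from h import *
st()"
```

```text
F [-4.  11.2 21. ] T [ 1.9   0.88 -0.06] ang [-0.1 -0.3 54.9] uvw [  1.2   1.2 -18.6] q6 0.99 0.3583328787795717 40.90922713279724
```

play_rows:
  dp:
    - [0,0,0]
    - [0,0,0]
    - [0,0,0]
    - [0,0,0]
    - [0,0,0]
  rot:
    - [0,0,-1]
    - [0,0,-2]
    - [0,0,-3]
    - [0,0,-4]
    - [0,0,-4]

```text
clock: 4.42
eef_pos: [664.8, 68.5, 183.6]
tcp_rot: [2.71, -0.084, 1.318]
contact_force: [-13.3, 13.4, 18.4]
opening: 0.362
grasp_force: 41.0
```

Run:
```python
from h import *
from rig import optics
st()
f=optics.grab_frame("top");b=f["color"][140:220,210:290,::-1];a=optics.grab_frame("wrist")["color"][:,:,::-1]
cv2.imwrite("pics/m3.png",np.hstack([cv2.resize(a,(400,300)),cv2.resize(b,(300,300),interpolation=2)]))
```

```text
F [-5.2 12.3 22.7] T [2.06 1.14 0.04] ang [-0.2 -0.2 79. ] uvw [  0.6   1.5 -18.7] q6 0.57 0.361701446501622 41.01371705532074
```

View pics/m3.png

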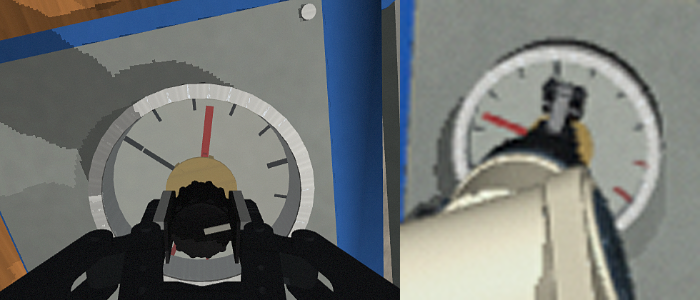

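The red pointer is moving with the knob: wrist view shows red at (209,107) and the black zero pointer at (125,137), so about 60° remain.

play_rows:
  dp:
    - [0,0,-0.01]
    - [0,0,-0.01]
    - [0,0,-0.01]
    - [0,0,-0.01]
    - [0,0,-0.01]
  rot:
    - [0,0,-1]
    - [0,0,-2]
    - [0,0,-3]
    - [0,0,-4]
    - [0,0,-5]

```text
clock: 4.93
eef_pos: [664.1, 68.5, 183.3]
tcp_rot: [2.724, 0.136, 1.793]
contact_force: [-13.0, 14.7, 15.6]
opening: 0.36
grasp_force: 40.7
```

play_rows:
  dp:
    - [0,0,0]
    - [0,0,0]
    - [0,0,0]
    - [0,0,0]
    - [0,0,0]
  rot:
    - [0,0,-0.8]
    - [0,0,-1.6]
    - [0,0,-2.4]
    - [0,0,-3]
    - [0,0,-3]

```text
clock: 5.35
eef_pos: [663.7, 68.4, 183.1]
tcp_rot: [2.782, 0.255, 2.088]
contact_force: [-15.0, 14.8, 15.0]
opening: 0.361
grasp_force: 40.9
```

Run:
```python
from h import *
from rig import optics
st()
a=optics.grab_frame("wrist")["color"][:,:,::-1]
cv2.imwrite("pics/m4.png",a)
```

```text
F [-8.2 13.5 20.4] T [ 2.24  1.46 -0.02] ang [-1.000e-01 -1.000e-01  1.269e+02] uvw [ -0.6   1.3 -18.6] q6 -0.27 0.36108919611693535 40.87740898132324
```

View pics/m4.png

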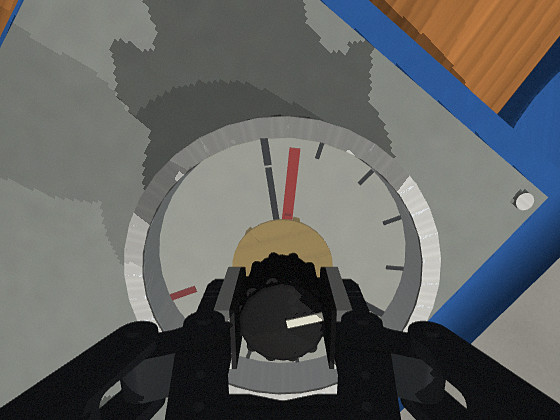

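Red (295,150) is now about 14° from the black pointer (265,138). I'll close slowly onto the stop.

play_rows:
  dp:
    - [0,0,0]
    - [0,0,0]
    - [0,0,0]
    - [0,0,0]
    - [0,0,0]
  rot:
    - [0,0,-0.5]
    - [0,0,-1]
    - [0,0,-1.5]
    - [0,0,-2]
    - [0,0,-2]

```text
clock: 5.82
eef_pos: [663.5, 68.2, 183.0]
tcp_rot: [2.842, 0.323, 2.294]
contact_force: [-15.6, 13.4, 15.7]
opening: 0.363
grasp_force: 41.0
```

```bash
python3 -c "
from h import *
st()"
```

```text
F [-8.5 12.1 21.3] T [2.17 1.53 0.03] ang [-1.000e-01 -1.000e-01  1.388e+02] uvw [ -0.9   1.1 -18.6] q6 -0.47 0.3632191973341184 40.9567666053772
```

play_rows:
  dp:
    - [0,0,0]
    - [0,0,0]
    - [0,0,0]
    - [0,0,0]
    - [0,0,0]
  rot:
    - [0,0,-0.2]
    - [0,0,-0.4]
    - [0,0,-0.6]
    - [0,0,-0.7]
    - [0,0,-0.7]

```text
clock: 6.23
eef_pos: [663.4, 68.2, 183.0]
tcp_rot: [2.865, 0.343, 2.366]
contact_force: [-16.1, 12.9, 15.0]
opening: 0.362
grasp_force: 40.9
```

Run:
```python
from h import *
from rig import optics
st()
a=optics.grab_frame("wrist")["color"][100:250,180:380,::-1]
cv2.imwrite("pics/m5.png",cv2.resize(a,(600,450)))
```

```text
F [-9.1 11.6 20.8] T [ 2.18  1.47 -0.13] ang [-1.000e-01 -1.000e-01  1.429e+02] uvw [ -0.9   1.1 -18.6] q6 -0.55 0.36151694234785114 40.93779265880585
```

View pics/m5.png

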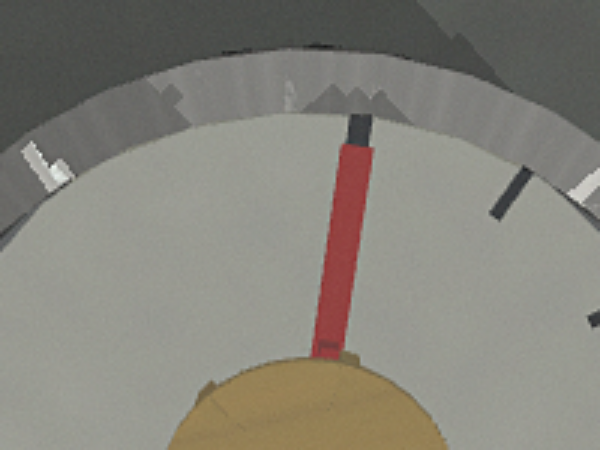

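Red covers the black pointer on the first mark, and the torque has started to rise (-0.13 N m). One more small nudge will confirm the stop.

play_rows:
  dp:
    - [0,0,0]
    - [0,0,0]
    - [0,0,0]
    - [0,0,0]
    - [0,0,0]
  rot:
    - [0,0,-0.15]
    - [0,0,-0.3]
    - [0,0,-0.45]
    - [0,0,-0.5]
    - [0,0,-0.5]

```text
clock: 6.7
eef_pos: [663.5, 68.3, 183.0]
tcp_rot: [2.883, 0.356, 2.419]
contact_force: [-15.6, 12.2, 15.9]
opening: 0.362
grasp_force: 40.9
```

Run:
```python
from h import *
st()
```

```text
F [-8.3 10.9 21.4] T [ 2.29  1.43 -0.43] ang [-1.000e-01 -1.000e-01  1.458e+02] uvw [ -0.9   1.1 -18.6] q6 -0.6 0.36181600611584963 40.873918533325195
```

Firmly on the stop (0.43 N m). Letting go and backing out along the axis.

play_rows:
  dp:
    - [0,0,0]
    - [0,0,0]
    - [0,0,0]
    - [0,0,0]
    - [0,0,0]
  rot:
    - [0,0,0]
    - [0,0,0]
    - [0,0,0]
    - [0,0,0]
    - [0,0,0]
  fingers: 1

```text
clock: 7.12
eef_pos: [664.0, 66.0, 180.5]
tcp_rot: [2.887, 0.357, 2.42]
contact_force: [0.0, 0.7, -0.7]
opening: 0.999
grasp_force: 0.0
```

play_rows:
  dp:
    - [0,0,-0.4]
    - [0,0,-1]
    - [0,0,-1.8]
    - [0,0,-2.6]
    - [0,0,-3.2]
  rot:
    - [0,0,0]
    - [0,0,0]
    - [0,0,0]
    - [0,0,0]
    - [0,0,0]

```text
clock: 7.53
eef_pos: [609.8, 70.4, 298.5]
tcp_rot: [2.886, 0.357, 2.419]
contact_force: [0.8, 0.0, -0.2]
opening: 1.004
grasp_force: 0.0
```

play_rows:
  dp:
    - [0,0,0]
    - [0,0,0]
    - [0,0,0]
    - [0,0,0]
    - [0,0,0]
  rot:
    - [0,0,0]
    - [0,0,0]
    - [0,0,0]
    - [0,0,0]
    - [0,0,0]

```text
clock: 7.95
eef_pos: [609.9, 70.4, 294.9]
tcp_rot: [2.889, 0.355, 2.42]
contact_force: [0.4, 0.9, 0.4]
opening: 1.0
grasp_force: 0.0
```

Run:
```python
from h import *
from rig import optics
st()
a=optics.grab_frame("wrist")["color"][:,:,::-1]
cv2.imwrite("pics/m6.png",a)
```

```text
F [0.5 0.9 0.3] T [ 0.03  0.18 -0.01] ang [ 2.000e-01 -1.000e-01  1.459e+02] uvw [ -2.2  -1.  105.4] q6 -0.63 1.0003663442142914 0.0
```

View pics/m6.png

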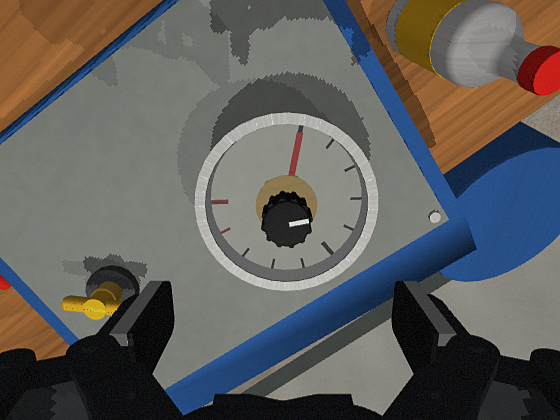

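The red pointer lies over the zero mark at about (297,150). The knob at (287,222) is free and sprung out, and the valve at (95,305) and the bottle are undisturbed.

```bash
python3 -c "
from rig import r
print(r.sign_off())"
```

```text
the job is handed in; nothing more can be done
None
```

The red peak pointer is back on its zero stop after one grip of the knob. The knob is released, the arm is clear of the console, and the job is handed in at about 8 s with the valve, spray bottle, coupling and screwdriver not touched.

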